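# Inspect the red tealight through the reading lens

### The job

Set the tealight with red wax upright inside the black ring on the white inspection stage and let go of it. Then take the reading lens off its rest by the handle and hold it level and still, centred straight above that tealight, with the lens rim at the height of the orange collar on the post. Finish while holding the lens there, touching nothing else with it; leave the collar and the two white tealights where they are.

Things in the scene. Friction and masses are not known exactly. Their poses are not given: they have to be found in the camera images.
- tealight_red_mid (a point): middle of the tealight with red wax: a round aluminium cup 38 mm across and 14 mm high with a thin wick up to 24 mm (the wick is not solid); this point is on its axis, 7 mm above its underside; z up. Loose, about 15 g. It starts on the table in one of three places, the white ones in the other two.
- tealight_white_a_mid (a point): middle of a tealight with white wax, same size; a bystander, to be left where it stands
- tealight_white_b_mid (a point): middle of the other tealight with white wax, same size; a bystander, to be left where it stands
- stage_top (a point): centre of the flat top of the white round inspection stage, 72 mm across, top 30 mm above the table, fixed. A black ring printed on it, 55 mm inner diameter, is centred here. z up; x points towards the post, roughly away from the robot
- collar_mid (a point): centre of the orange collar on the post (28 mm across, 14 mm high, with a small black thumb screw on the far side), which marks the focal height, somewhere 105 to 150 mm above the table. It sits on the post 120 mm from the stage centre and slides if pushed hard: do not move it.
- loupe_grip (a point): middle of the reading lens's black handle, where to grip it: 110 mm long, 16 mm square section. x points along the handle towards the lens, z up, square to the lens plane. The whole weighs about 90 g, centre of mass about 20 mm from here towards the lens. It starts lying level in its rest, this point 45 mm above the table
- loupe_lens (a point): centre of the lens glass of the reading lens, 95 mm from loupe_grip along the handle's x; the round brass rim is 63 mm across and 8 mm thick; z is square to the lens plane, up
- tealight_red: the tealight with red wax itself; origin at the centre of its underside
- loupe: the reading lens itself; origin at the middle of its handle (as loupe_grip)
- stand: the inspection stand, fixed; origin on the table under the stage's centre, x towards the post. Grey foot plate 8 mm thick, 90 mm wide, from x = -53 to 147 mm; stage at x = 0; post 10 mm thick, top 186 mm above the table, at x = 120 mm
- lens_rest: dark wooden rest of the reading lens, fixed; origin on the table under its middle, x along the handle towards the lens. Foot 125 x 50 x 8 mm, two open-topped forks at x = -45 and 45 mm, 8 mm thick, 34 mm wide, 48 mm high, with 2 mm play each side of the handle. Free space beside and below the handle between the forks; lift straight up 20 mm to come free
There are look-alikes about, which are no part of the job. Leave any green or turquoise look-alike of the tealight_red alone.

How it is judged:
By the outcome, as a careful person would: the job done as asked, in the order asked, and still so for the second after the job is handed in, while the arm keeps its last pose, push and grip.
It also fails if it takes over 48 s, if anything falls off the work surface, if the arm or the gripper's body presses on something with over 40 N, if the wrist force passes 120 N, or if a joint passes its speed limit or range.

### The arm

A 7-joint arm with a two-finger parallel gripper is mounted at the origin on a cart in front of the work surface, level with it; the furniture and walls round the work are solid. World frame = base frame: x ahead of the robot, y to its left, z up, the work surface at z = 0. Lengths are in m, angles in rad, forces in N, time in s.
With the tool pointing down it reaches from about 0.35 to 0.9 m from the base axis. Payload 8.1 kg.
Tool frame: the origin (TCP) lies midway between the tips of the shut fingers; the grasp point (between the pads) lies 19 mm behind it; x points along the fingers, y is the direction in which the jaws open and shut, and the axes are right-handed (so a half turn about x gives the same grasp; the last joint's range is limited). The gripper opens to 92 mm and grips with 3 to 60 N. Pads are 19 mm wide; open, the fingers measure 130 mm over their backs; the gripper's body (75 mm by 190 mm) begins 47 mm behind the grasp point.
Start: joints at [1.219, 0.434, 0.025, 1.573, -0.012, 1.134, -0.075], TCP at [0.154, -0.606, 0.227] pointing down, gripper open.
Joint ranges: [-2.62, 2.62], [-0.44, 2.09], [-1.27, 1.32], [0.08, 2.57], [-1.32, 4.46], [0.12, 2], [-2.74, 2.74]. Speed limits (rad/s): [2.22, 2.22, 3.01, 3.01, 3.14, 3.14, 3.14].

### API

Orientations are given as a unit quaternion [w, x, y, z].
In Python, from rig import bot gives the robot as it stands. The module is installed in compiled form; this text tells all that it offers.
- The arm moves only by the shell command python3 -m inch 'ROWS'. ROWS is JSON, one flat list of numbers, 5 for each row, row after row: the shift along the tool's x, y, z in mm, then the turn about the tool's x in degrees, then the opening, from 0 (shut) to 1 (fully open). A call has 1 to 8 rows; each row shifts and turns the commanded pose from where the row before left it, along the tool's axes as they then stand; what a row does not reach is not made up. A row lasts 1/12 s, in which the tool goes at most 41.7 mm and 7.16 degrees, less where a joint would pass 70% of its speed; a pose out of reach is approached as far as the arm can. A call is refused whole if a number of a shift passes 41.7 or a number of a turn 7.16, either way. A call with a gripper value outside its range is refused whole. The fingers move at their own pace and stop on an object; the grip force is fixed at half the most. Time passes only in rows, so rows that do not move let the fingers close. It gives the time, the measured TCP pose, the force and the opening at its end, in the units of the state.
- bot.get_state(): the state, without advancing time (a new reading comes with each control period).
- bot.grab_frame(name): name is "scene" or "top"; returns (picture, depth): 480x640x3 uint8, red, green, blue; 480x640 float32, m along the optical axis (not along the pixel's ray), 0 where there is no reading.
- bot.calibration(name): a dict with "intrinsics" (3x3 intrinsics, pixels), "cam_to_world" (4x4, takes a point from camera to world coordinates). Camera axes: x right, y down, z forward; pixel columns grow to the right and rows downward; lengths in m; the calibration is good to about 2 mm. A picture is of the moment at which its call begins. calibration takes no time and is no camera call.
- bot.hand_in(): hands the job in, once; it reports no verdict.
The state is a dict: "t": time; "joints": joint angles; "qvel": joint speeds; "tau": joint torques, N m; "tcp_pos": TCP position; "ee_rot": TCP orientation; "contact_force": force on the tool from outside, world axes, zero at the start; "wrist_torque": the same for the moment, N m; "grip_width": finger opening in m.
Only numpy, scipy, OpenCV 4.12 (cv2) and the standard library are available. Lean on these libraries where they do the work, as an engineer would, in place of code of your own. Each camera call takes 0.05 s, during which the arm holds its last target.

## Working session

There is one attempt and no reset: what is moved stays moved. The work goes in short steps, Python scripts to look and compute and a shell command to move; the robot and the scene stay as the last step left them, time stands still between calls to the robot, and variables do not carry over. Pictures are saved under pics/ and viewed, and the job is handed in when it is done.

```bash
mkdir -p pics
python3 - <<'E'
from rig import bot
import cv2,numpy as np
s=bot.get_state();print(s)
for n in("scene","top"):
    p,d=bot.grab_frame(n);cv2.imwrite(f"pics/{n}0.png",p[:,:,::-1]);np.savez(f"{n}0.npz",p=p,d=d);print(n,bot.calibration(n))
E
```

```text
{'t': 0.0, 'joints': array([ 1.21938526,  0.43523031,  0.0249676 ,  1.5740929 , -0.01157545,
        1.13401586, -0.07510585]), 'qvel': array([-0.0011786 , -0.00080893,  0.00268238,  0.00066179, -0.00129572,
        0.00132579,  0.00021636]), 'tau': array([-8.77970851e-04, -6.67873192e+01,  9.84228440e-01, -3.14461112e+01,
       -6.06653024e-02,  4.26369812e-02,  1.71312377e-04]), 'tcp_pos': array([ 0.15371907, -0.60526805,  0.22594201]), 'ee_rot': array([-0.08716832, -0.70151659, -0.08827182,  0.70177222]), 'contact_force': array([1.12345917, 0.35273791, 0.11221799]), 'wrist_torque': array([ 0.00376737, -0.02177566, -0.01418703]), 'grip_width': 0.091597423773787}
scene {'intrinsics': array([[497.33928653,   0.        , 319.80084122],
       [  0.        , 497.33928653, 244.98777894],
       [  0.        ,   0.        ,   1.        ]]), 'cam_to_world': array([[-0.72106615, -0.33636173,  0.60574284,  0.03194804],
       [-0.69270565,  0.36879183, -0.61979954,  0.73829365],
       [-0.01491616, -0.86651796, -0.49892298,  0.52474285],
       [ 0.        ,  0.        ,  0.        ,  1.        ]])}
top {'intrinsics': array([[477.41322541,   0.        , 318.70704226],
       [  0.        , 477.41322541, 231.11814715],
       [  0.        ,   0.        ,   1.        ]]), 'cam_to_world': array([[ 0.01636274, -0.99091598,  0.13348328,  0.44872315],
       [-0.9998318 , -0.0151096 ,  0.01039561,  0.18829919],
       [-0.0082843 , -0.13363093, -0.99099654,  0.95094832],
       [ 0.        ,  0.        ,  0.        ,  1.        ]])}
```

View pics/scene0.png

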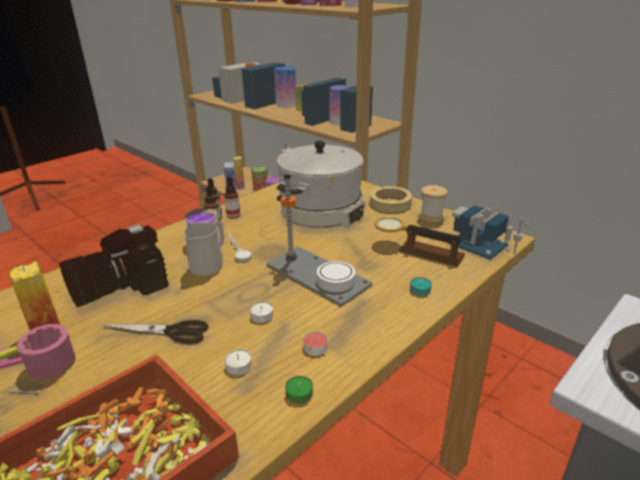

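View pics/top0.png

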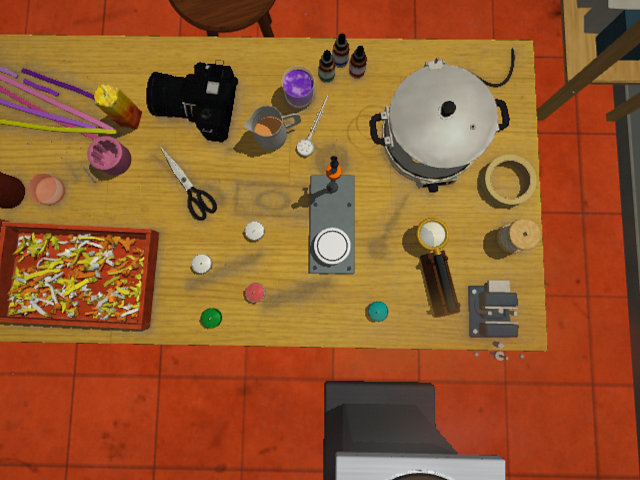

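The scene and top views show red wax at top (255,292), white ones at (254,230) and (202,264), look-alikes in green (210,318) and turquoise (377,311). The stage is at (331,246), the collar at (334,170) and the lens at (432,235) with its handle running to about (440,300). Next I'll take enlarged crops.

```bash
python3 - <<'E'
import cv2
t=cv2.imread("pics/top0.png")
a=cv2.resize(t[140:330,180:480],None,fx=2.66,fy=2.66,interpolation=cv2.INTER_CUBIC);cv2.imwrite("pics/tc.png",a)
s=cv2.imread("pics/scene0.png")
cv2.imwrite("pics/sc.png",cv2.resize(s[160:400,200:500],None,fx=2.5,fy=2.5,interpolation=cv2.INTER_CUBIC))
E
cat > h.py <<'E'
import numpy as np
from rig import bot
def atz(n,u,v,z):
    c=bot.calibration(n);K=c["intrinsics"];T=c["cam_to_world"]
    r=T[:3,:3]@np.linalg.solve(K,[u,v,1.]);return T[:3,3]+r*(z-T[2,3])/r[2]
def pts(n,d):
    c=bot.calibration(n);K=c["intrinsics"];T=c["cam_to_world"]
    v,u=np.mgrid[:480,:640];P=np.stack([(u-K[0,2])/K[0,0]*d,(v-K[1,2])/K[1,1]*d,d],-1)
    return P@T[:3,:3].T+T[:3,3]
def proj(n,p):
    c=bot.calibration(n);K=c["intrinsics"];T=c["cam_to_world"]
    q=K@(T[:3,:3].T@(np.asarray(p)-T[:3,3]));return q[:2]/q[2]
E
python3 - <<'E'
from h import *
d=np.load("top0.npz")["d"];P=pts("top",d)
for n,u,v in[("red",255,292),("wa",254,230),("wb",202,264),("stage",331,246),("collar",334,168),("lens",432,235),("h",436,265),("h",440,290),("green",210,318),("turq",377,311)]:
    print(n,P[v,u].round(4))
E
```

```text
red [0.4533 0.3204 0.0133]
wa [0.5749 0.3262 0.016 ]
wb [0.5064 0.4272 0.0113]
stage [0.5442 0.1736 0.0281]
collar [0.6581 0.1728 0.1816]
lens [ 0.5661 -0.0178  0.0485]
h [ 0.5092 -0.0246  0.0479]
h [ 0.4631 -0.041   0.0081]
green [0.4021 0.4052 0.0166]
turq [0.4206 0.0822 0.0086]
```

View pics/tc.png

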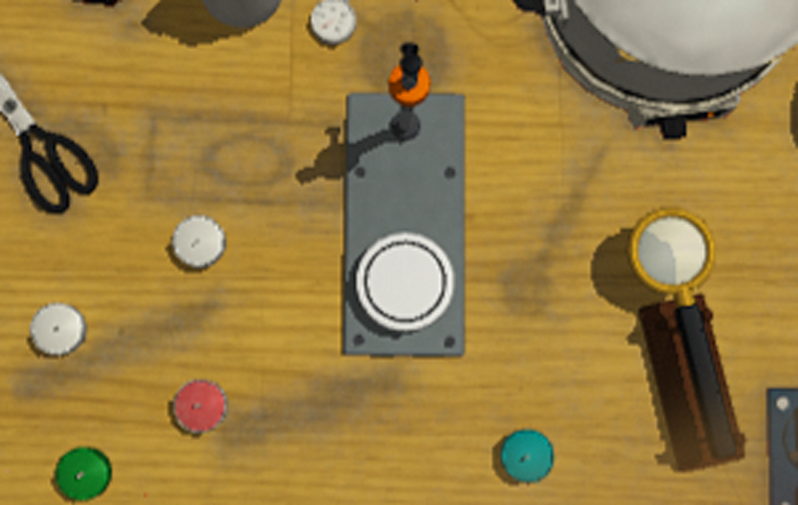

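View pics/sc.png

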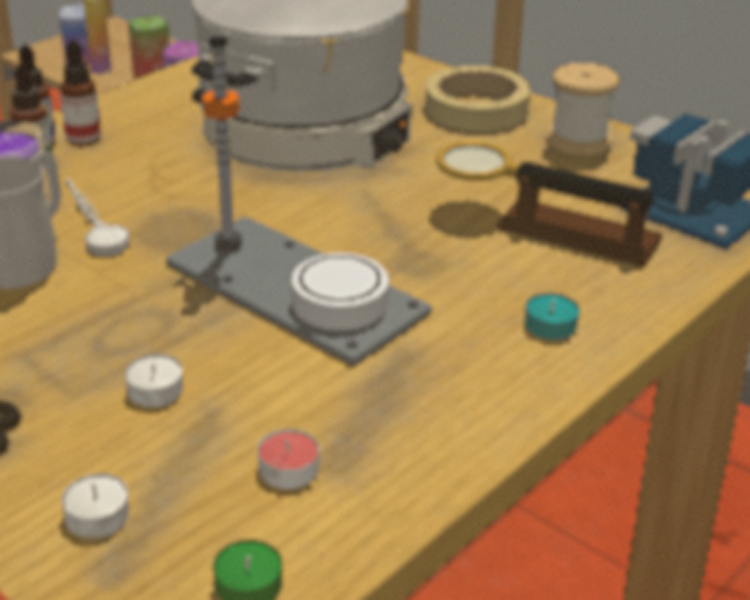

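The crops confirm the red wax in an aluminium cup at top (255.2,292.6). The all-green and all-turquoise ones are look-alikes, and the two white ones are bystanders. Now for precise positions.

Run:
```python
from h import *
import cv2
from scipy.spatial.transform import Rotation as R
s=bot.get_state();q=s["ee_rot"];print("Rtool\n",R.from_quat([q[1],q[2],q[3],q[0]]).as_matrix().round(3))
for n in("top","scene"):
    f=np.load(n+"0.npz");p=f["p"];d=f["d"];P=pts(n,d);Z=P[...,2]
    hsv=cv2.cvtColor(p,cv2.COLOR_RGB2HSV)
    def reg(c,r):
        a=np.linalg.norm(P[...,:2]-c,axis=-1)<r;return a
    # red: points height>8mm near
    m=reg((.453,.32),.035)&(Z>.007);print(n,"red blob",P[m].mean(0).round(4),m.sum(),np.ptp(P[m],axis=0).round(3))
    m=reg((.453,.32),.03)&(hsv[...,1]>110)&((hsv[...,0]<6)|(hsv[...,0]>170));v,u=np.nonzero(m);print(" red wax px",u.mean(),v.mean(),m.sum(),atz(n,u.mean(),v.mean(),.012).round(4))
    m=reg((.544,.1736),.045)&(Z>.022)&(Z<.04);Q=P[m];v,u=np.nonzero(m);print(" stage",Q.mean(0).round(4),(Q.max(0)+Q.min(0))/2,np.ptp(Q,axis=0).round(3),"z med",np.median(Q[:,2]))
    m=reg((.66,.173),.05)&(hsv[...,1]>180)&(hsv[...,0]>5)&(hsv[...,0]<16)&(Z>.09);Q=P[m];v,u=np.nonzero(m)
    print(" collar",m.sum(),Q.mean(0).round(4),Q.min(0).round(4),Q.max(0).round(4),"px",u.min(),u.max(),v.min(),v.max())
    m=(P[...,0]>.53)&(P[...,0]<.62)&(abs(P[...,1]+.018)<.04)&(Z>.035)&(Z<.06);Q=P[m];print(" lens",m.sum(),(Q.max(0)+Q.min(0))/2,np.ptp(Q,axis=0).round(3),np.median(Q[:,2]))
    m=(P[...,0]>.38)&(P[...,0]<.53)&(P[...,1]<.01)&(P[...,1]>-.07)&(Z>.047)&(Z<.062);Q=P[m];print(" handle",m.sum(),Q.mean(0),Q.min(0).round(3),Q.max(0).round(3),np.polyfit(Q[:,0],Q[:,1],1),np.median(Q[:,2]))
```

```text
Rtool
 [[-0.     0.246 -0.969]
 [ 0.001 -0.969 -0.246]
 [-1.    -0.001  0.   ]]
top red blob [0.4525 0.3211 0.0136] 313 [0.037 0.038 0.016]
 red wax px 254.54716981132074 292.14716981132074 265 [0.453  0.3215 0.012 ]
 stage [0.5442 0.1726 0.0299] [0.54457865 0.17271387 0.02920438] [0.071 0.068 0.013] z med 0.029981736921071478
 collar 146 [0.6615 0.1731 0.1401] [0.6508 0.1596 0.1323] [0.6761 0.1859 0.1858] px 326 341 164 179
 lens 887 [ 0.56483358 -0.01820346  0.04785557] [0.07  0.062 0.012] 0.04732460152626117
 handle 558 [ 0.47501534 -0.04011595  0.05210987] [ 0.422 -0.066  0.047] [ 0.53  -0.015  0.057] [ 0.22886688 -0.14883123] 0.05224689302414176
scene red blob [0.4537 0.322  0.0131] 414 [0.04  0.039 0.016]
 red wax px 315.135593220339 339.771186440678 236 [0.4555 0.3189 0.012 ]
 stage [0.5432 0.1765 0.0294] [0.54673881 0.1732203  0.02738397] [0.072 0.072 0.011] z med 0.029973343812139924
 collar 98 [0.66   0.178  0.1353] [0.6525 0.1637 0.1279] [0.6753 0.1862 0.1409] px 281 294 197 206
 lens 415 [ 0.56436081 -0.01723743  0.04713241] [0.069 0.063 0.012] 0.04751897243375547
 handle 345 [ 0.47490672 -0.03781316  0.0514775 ] [ 0.424 -0.059  0.047] [ 0.53  -0.014  0.056] [ 0.24074834 -0.15214616] 0.05207444472440309
```

Run:
```python
import cv2
t=cv2.imread("pics/top0.png")
a=cv2.resize(t[215:325,400:500],None,fx=5.4,fy=5.4,interpolation=cv2.INTER_CUBIC)
b=cv2.imread("pics/scene0.png");b=cv2.resize(b[170:270,260:310],None,fx=5.4,fy=5.94,interpolation=cv2.INTER_CUBIC)
b=b[:594];import numpy as np
cv2.imwrite("pics/lc.png",np.hstack([a,b]) if a.shape[0]==b.shape[0] else a);cv2.imwrite("pics/cc.png",b);print(a.shape,b.shape)
```

```text
(594, 540, 3) (594, 270, 3)
```

View pics/lc.png

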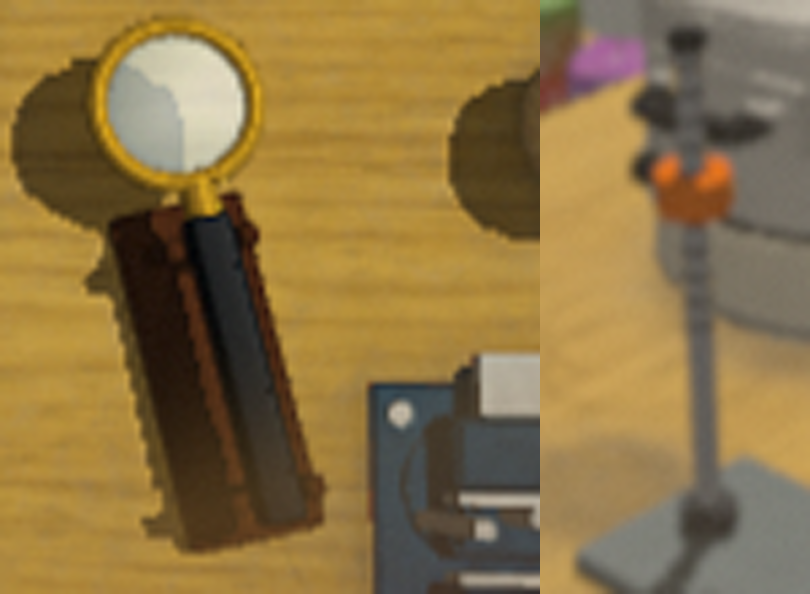

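The measured points agree between the two cameras and with the given sizes:
- **Red tealight:** (.4535,.3208)
- **Stage:** (.5445,.173)
- **Lens:** (.568,-.018)
- **Handle:** yaw about 13.3°, and the tool's yaw is already 14.2°, so hardly any turning is needed

I'm starting to move now.

```bash
python3 -m inch '[0,-12,-15,0,1, 0,-18.6,-23,0,1, 0,-18.6,-23,0,1, 0,-18.6,-23,0,1, 0,-18.6,-23,0,1, 0,-18.6,-23,0,1, 0,-18.6,-23,0,1, 0,-18.6,-23,0,1]'
python3 - <<'E'
from h import *
f=np.load("top0.npz");p=f["p"];P=pts("top",f["d"])
m=(np.hypot(P[...,0]-.662,P[...,1]-.173)<.016)&(P[...,2]>.1)
print(np.sort(P[m][:,2]).round(4)[::6])
f=np.load("scene0.npz");P=pts("scene",f["d"])
print(P[190:214,284:293:2,2].round(3)); print(f["p"][190:214,288])
print(P[190:214,288].round(3))
E
```

```text
t: 0.77
tcp_pos: [0.2899, -0.4232, 0.2265]
ee_rot: [-0.088, -0.702, -0.088, 0.702]
contact_force: [0.8, 0.4, 0.3]
grip_width: 0.0921
[0.1281 0.1308 0.1355 0.1359 0.1366 0.1371 0.1372 0.1375 0.1376 0.138
 0.1383 0.1385 0.1386 0.1387 0.139  0.1391 0.1393 0.1395 0.1398 0.1399
 0.14   0.1402 0.1405 0.1408 0.1414 0.1425 0.1502 0.1571 0.163  0.1692
 0.1814 0.1834 0.184  0.1847 0.1851 0.1856 0.1861 0.1866 0.1872]
[[0.108 0.157 0.156 0.111 0.111]
 [0.107 0.154 0.154 0.11  0.109]
 [0.079 0.152 0.152 0.107 0.109]
 [0.077 0.15  0.15  0.148 0.105]
 [0.074 0.149 0.148 0.081 0.082]
 [0.07  0.146 0.147 0.143 0.083]
 [0.139 0.144 0.144 0.143 0.139]
 [0.141 0.141 0.143 0.142 0.139]
 [0.139 0.139 0.141 0.14  0.139]
 [0.14  0.14  0.138 0.139 0.141]
 [0.14  0.14  0.139 0.139 0.138]
 [0.139 0.137 0.139 0.138 0.137]
 [0.137 0.136 0.137 0.135 0.134]
 [0.133 0.134 0.134 0.134 0.132]
 [0.132 0.133 0.132 0.132 0.131]
 [0.129 0.13  0.129 0.13  0.129]
 [0.128 0.128 0.13  0.127 0.128]
 [0.042 0.126 0.126 0.121 0.056]
 [0.038 0.119 0.12  0.119 0.053]
 [0.036 0.117 0.119 0.117 0.049]
 [0.031 0.114 0.116 0.114 0.04
[... 268 characters left out ...]
 [141  77  32]
 [135  73  32]
 [130  72  28]
 [130  72  28]
 [132  72  30]
 [125  68  28]
 [110  68  42]
 [ 97  80  70]
 [ 94  90  84]
 [ 97  93  88]
 [ 91  86  82]
 [ 85  81  75]
 [ 89  85  81]]
[[0.663 0.174 0.156]
 [0.664 0.173 0.154]
 [0.664 0.173 0.152]
 [0.664 0.174 0.15 ]
 [0.664 0.174 0.148]
 [0.662 0.175 0.147]
 [0.663 0.174 0.144]
 [0.663 0.175 0.143]
 [0.662 0.176 0.141]
 [0.664 0.175 0.138]
 [0.659 0.178 0.139]
 [0.656 0.181 0.139]
 [0.657 0.181 0.137]
 [0.658 0.18  0.134]
 [0.657 0.181 0.132]
 [0.659 0.179 0.129]
 [0.654 0.184 0.13 ]
 [0.657 0.181 0.126]
 [0.664 0.175 0.12 ]
 [0.663 0.176 0.119]
 [0.664 0.175 0.116]
 [0.665 0.175 0.113]
 [0.664 0.175 0.111]
 [0.665 0.175 0.109]]
```

Collar top is about .139 and bottom about .126, so its middle is about .1325 m. Continuing the move.

```bash
python3 -m inch '[0,-18.6,-23,0,1, 0,-18.6,-23,0,1, 0,-18.6,-23,0,1, 0,-18.6,-23,0,1, 0,-18.6,-23,0,0.8, 0,-25,-12,0,0.8, 0,-30,-7.6,0,0.8, 0,-30,-7.6,0,0.8]'
python3 -m inch '[0,-30,-9,0,0.8, 0,-30,-9,0,0.8, 0,-30,-9,0,0.8, 0,-30,-9,0,0.8, 0,-30,-9,0,0.8, 0,-30,-9,0,0.8, 0,-30,-9,0,0.8, 0,-30,-9,0,0.8]'
```

```text
t: 1.43
tcp_pos: [0.3835, -0.2156, 0.2264]
ee_rot: [-0.088, -0.701, -0.088, 0.702]
contact_force: [0.1, 0.2, 0.1]
grip_width: 0.074
t: 2.1
tcp_pos: [0.3937, 0.0346, 0.2267]
ee_rot: [-0.088, -0.702, -0.088, 0.702]
contact_force: [0.5, -0.2, 0.2]
grip_width: 0.0733
```

```bash
python3 -m inch '[0,-32,-15,0,0.8, 0,-32,-15,0,0.8, 0,-32,-15,0,0.8, 0,-32,-15,0,0.8, 0,-32,-15,0,0.8, 0,-32,-15,0,0.8, 0,-20,-10,0,0.8, 0,0,0,0,0.8]'
cat >> h.py <<'E'
from scipy.spatial.transform import Rotation as R
def go(target):
    s=bot.get_state();q=s["ee_rot"];M=R.from_quat([q[1],q[2],q[3],q[0]]).as_matrix()
    print("t",s["t"],"tcp",s["tcp_pos"].round(4),"rem mm tool",(M.T@(np.asarray(target)-s["tcp_pos"])*1e3).round(1),"yaw",np.degrees(np.arctan2(M[0,1],-M[1,1])).round(2),"tilt",M[:,0].round(4),"w",round(s["grip_width"],4),"F",s["contact_force"].round(1))
E
python3 -c "
from h import *
go([.4535,.3208,.1])"
```

```text
t: 2.77
tcp_pos: [0.4385, 0.2686, 0.2265]
ee_rot: [-0.088, -0.701, -0.091, 0.701]
contact_force: [-0.3, -0.1, 0.4]
grip_width: 0.0734
t 2.7667 tcp [0.4385 0.2686 0.2265] rem mm tool [126.7 -46.3 -27.6] yaw 14.56 tilt [-6.0e-04  3.3e-03 -1.0e+00] w 0.0734 F [-0.3 -0.1  0.4]
```

```bash
python3 -m inch '[10,-20,-12,0,0.8, 25,-14,-9,0,0.8, 30,-9,-5,0,0.8, 30,0,0,0,0.8, 25,0,0,0,0.8, 0,0,0,0,0.8,0,0,0,0,0.8]'
python3 - <<'E'
from h import *
import cv2
for n in("scene","top"):
    p,d=bot.grab_frame(n);cv2.imwrite(f"pics/{n}1.png",p[:,:,::-1])
s=cv2.imread("pics/scene1.png");cv2.imwrite("pics/s1c.png",cv2.resize(s[220:420,200:450],None,fx=3,fy=3,interpolation=cv2.INTER_CUBIC))
go([.4535,.3208,.004])
E
```

```text
t: 3.35
tcp_pos: [0.4528, 0.3102, 0.106]
ee_rot: [-0.088, -0.701, -0.087, 0.703]
contact_force: [1.2, 1.2, 1.5]
grip_width: 0.0735
t 3.45 tcp [0.4542 0.3117 0.1082] rem mm tool [104.2  -8.9  -1.4] yaw 14.23 tilt [ 0.0014  0.001  -1.    ] w 0.0733 F [-0.3  0.6  0.8]
```

View pics/s1c.png

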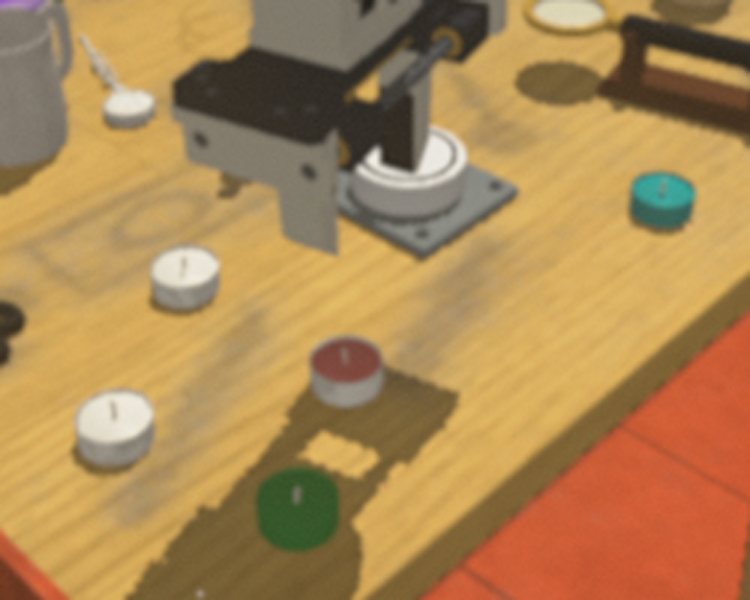

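The scene crop shows the jaws above the red tealight (at scene about 315,343), with the other tealights clear of them. Descending.

```bash
python3 -m inch '[15,-6,-1,0,0.8, 25,-3,0,0,0.8, 25,0,0,0,0.8, 20,0,0,0,0.8, 10,0,0,0,0.8, 0,0,0,0,0.8,0,0,0,0,0.8]'
python3 - <<'E'
from h import *
import cv2
for n in("scene","top"):
    p,d=bot.grab_frame(n);cv2.imwrite(f"pics/{n}2.png",p[:,:,::-1])
s=cv2.imread("pics/scene2.png");cv2.imwrite("pics/s2c.png",cv2.resize(s[220:420,200:450],None,fx=3,fy=3,interpolation=cv2.INTER_CUBIC))
go([.4535,.3208,.004]);go([.4535,.3208,.004])
E
```

```text
t: 4.03
tcp_pos: [0.453, 0.3208, 0.013]
ee_rot: [0.087, 0.702, 0.088, -0.701]
contact_force: [0.2, -0.1, 2.0]
grip_width: 0.0735
t 4.1333 tcp [0.4533 0.3212 0.0135] rem mm tool [ 9.5  0.4 -0.1] yaw 14.23 tilt [ 0.0022  0.0016 -1.    ] w 0.0734 F [-0.8 -0.   1.1]
t 4.1333 tcp [0.4533 0.3212 0.0135] rem mm tool [ 9.5  0.4 -0.1] yaw 14.23 tilt [ 0.0022  0.0016 -1.    ] w 0.0734 F [-0.8 -0.   1.1]
```

View pics/s2c.png

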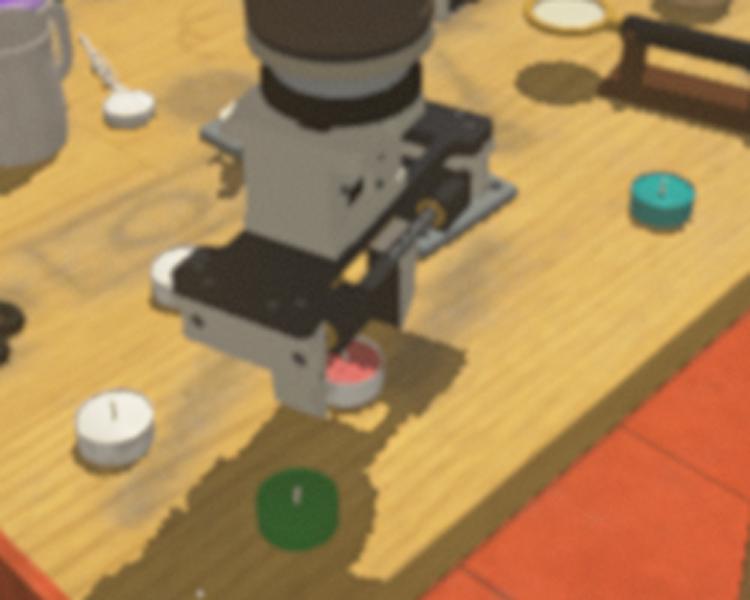

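The red tealight sits between the jaws. I'll go down 9 mm more and close.

```bash
python3 -m inch '[5,0,0,0,0.8, 4,0,0,0,0.8, 0,0,0,0,0.6, 0,0,0,0,0.45,0,0,0,0,0.35,0,0,0,0,0.35,0,0,0,0,0.3,0,0,0,0,0.3]'
python3 -m inch '[0,0,0,0,0.3,0,0,0,0,0.3,0,0,0,0,0.3]'
python3 -c "
from h import *
go([.4535,.3208,.004])"
```

```text
t: 4.8
tcp_pos: [0.4523, 0.3204, 0.0028]
ee_rot: [0.088, 0.702, 0.088, -0.702]
contact_force: [0.2, 0.8, 0.3]
grip_width: 0.0382
t: 5.05
tcp_pos: [0.4523, 0.3204, 0.0028]
ee_rot: [0.088, 0.702, 0.088, -0.702]
contact_force: [0.3, -0.2, 0.7]
grip_width: 0.0351
t 5.05 tcp [0.4523 0.3204 0.0028] rem mm tool [-1.2 -0.1 -1.3] yaw 14.25 tilt [ 1.e-04 -0.e+00 -1.e+00] w 0.0351 F [ 0.3 -0.2  0.7]
```

```bash
python3 -m inch '[0,0,0,0,0.3,0,0,0,0,0.3]'
python3 - <<'E'
from h import *
import cv2
p,d=bot.grab_frame("scene");cv2.imwrite(f"pics/scene3.png",p[:,:,::-1])
s=cv2.imread("pics/scene3.png");cv2.imwrite("pics/s3c.png",cv2.resize(s[270:390,250:400],None,fx=5,fy=5,interpolation=cv2.INTER_CUBIC))
E
```

```text
t: 5.22
tcp_pos: [0.4523, 0.3204, 0.0027]
ee_rot: [0.088, 0.702, 0.088, -0.702]
contact_force: [0.0, -0.1, 0.9]
grip_width: 0.0352
```

View pics/s3c.png

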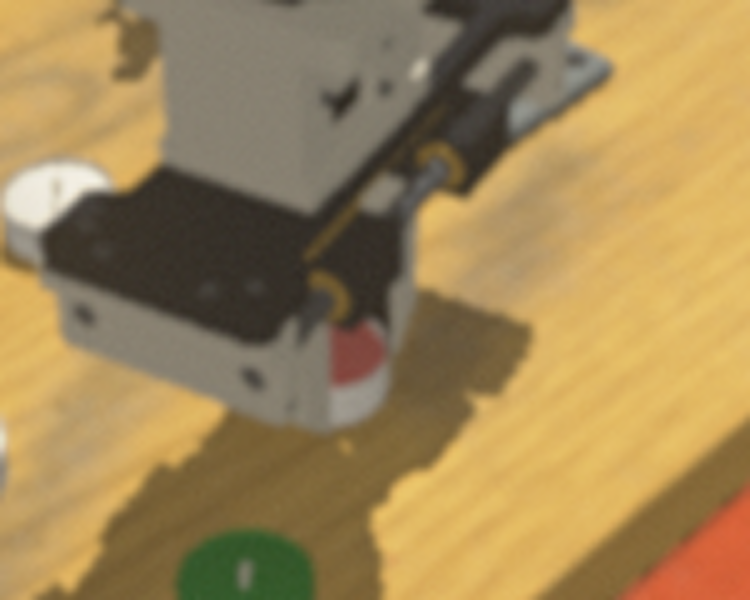

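It is held steadily at 35 mm (pads give a little). Lifting.

```bash
python3 -m inch '[-10,0,0,0,0.3,-20,0,0,0,0.3,-20,0,0,0,0.3,-20,0,0,0,0.3,-10,0,0,0,0.3,0,0,0,0,0.3,0,0,0,0,0.3]'
python3 -c "
from h import *
go([.5440,.1728,.08])"
```

```text
t: 5.85
tcp_pos: [0.4525, 0.3203, 0.0829]
ee_rot: [0.088, 0.702, 0.088, -0.701]
contact_force: [-0.1, -0.0, -0.2]
grip_width: 0.036
t 5.85 tcp [0.4525 0.3203 0.0829] rem mm tool [  3.  165.5 -52.4] yaw 14.23 tilt [ 9.e-04  3.e-04 -1.e+00] w 0.036 F [-0.1 -0.  -0.2]
```

```bash
python3 -m inch '[0,12,-4,0,0.3,0,24,-8,0,0.3,0,30,-9,0,0.3,0,30,-9,0,0.3,0,30,-9,0,0.3,0,24,-8,0,0.3,0,14,-5,0,0.3,0,0,0,0,0.3]'
python3 -m inch '[0,0,0,0,0.3]'
python3 - <<'E'
from h import *
import cv2
go([.5440,.1728,.0335])
for n in("scene","top"):
    p,d=bot.grab_frame(n);cv2.imwrite(f"pics/{n}4.png",p[:,:,::-1])
s=cv2.imread("pics/scene4.png");cv2.imwrite("pics/s4c.png",cv2.resize(s[160:340,240:440],None,fx=3.3,fy=3.3,interpolation=cv2.INTER_CUBIC))
E
```

```text
t: 6.52
tcp_pos: [0.5448, 0.168, 0.0808]
ee_rot: [-0.087, -0.701, -0.084, 0.703]
contact_force: [0.6, 0.2, -0.1]
grip_width: 0.0354
t: 6.6
tcp_pos: [0.543, 0.1721, 0.0813]
ee_rot: [-0.087, -0.701, -0.086, 0.703]
contact_force: [-0.4, 0.1, -0.0]
grip_width: 0.0356
t 6.6 tcp [0.543  0.1721 0.0813] rem mm tool [47.8 -0.4 -1.3] yaw 14.09 tilt [-0.002  -0.0011 -1.    ] w 0.0356 F [-0.4  0.1 -0. ]
```

View pics/s4c.png

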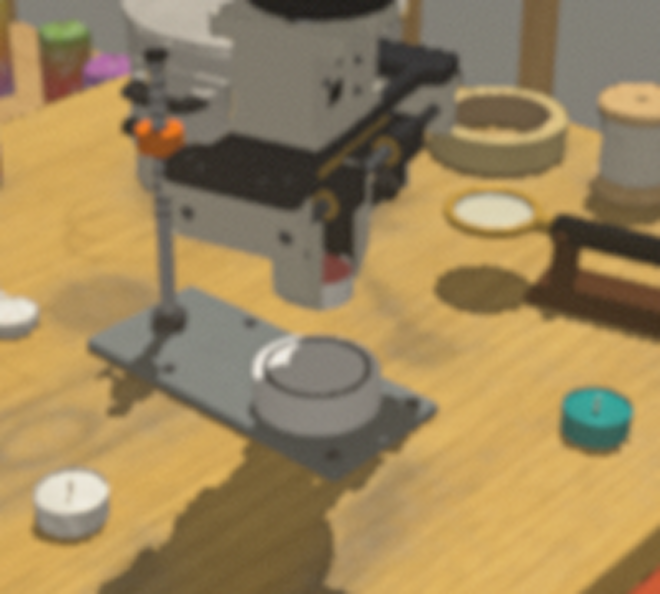

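The red tealight is held above the stage ring and the post is clear. Lowering now.

```bash
python3 -m inch '[10,0,-1,0,0.3,15,0,0,0,0.3,12,0,0,0,0.3,6,0,0,0,0.3,2,0,0,0,0.3,0,0,0,0,0.3,0,0,0,0,0.3]'
python3 -c "
from h import *
go([.5440,.1728,.0330])"
```

```text
t: 7.28
tcp_pos: [0.5441, 0.1749, 0.0379]
ee_rot: [0.088, 0.702, 0.088, -0.702]
contact_force: [0.3, -0.3, -0.1]
grip_width: 0.0352
t 7.2833 tcp [0.5441 0.1749 0.0379] rem mm tool [4.9 2.  0.6] yaw 14.28 tilt [ 2.e-04  2.e-04 -1.e+00] w 0.0352 F [ 0.3 -0.3 -0.1]
```

```bash
python3 -m inch '[2,1,0,0,0.3,2,1,0,0,0.3,0,0,0,0,0.3,0,0,0,0,0.3]'
python3 -c "
from h import *
go([.5440,.1728,.0330])"
```

```text
t: 7.62
tcp_pos: [0.5446, 0.1723, 0.0338]
ee_rot: [0.088, 0.702, 0.088, -0.702]
contact_force: [0.0, -0.7, -0.4]
grip_width: 0.0356
t 7.6167 tcp [0.5446 0.1723 0.0338] rem mm tool [ 0.8 -0.7  0.5] yaw 14.23 tilt [ 1.e-04 -1.e-04 -1.e+00] w 0.0356 F [ 0.  -0.7 -0.4]
```

```bash
python3 -m inch '[1,0,0,0,0.3,0,0,0,0,0.3,0,0,0,0,0.4,0,0,0,0,0.48,0,0,0,0,0.55,0,0,0,0,0.65,0,0,0,0,0.7,0,0,0,0,0.75]'
python3 -m inch '[0,0,0,0,0.75,-8,0,0,0,0.75,-20,0,0,0,0.75,-30,0,0,0,0.75,-35,0,0,0,0.75,-35,0,0,0,0.75,-10,0,0,0,0.75]'
python3 -c "
from h import *
go([.4755,-.0397,.12])"
```

```text
t: 8.28
tcp_pos: [0.5445, 0.1725, 0.0327]
ee_rot: [-0.088, -0.702, -0.088, 0.702]
contact_force: [-0.1, -0.4, 0.1]
grip_width: 0.0653
t: 8.87
tcp_pos: [0.5465, 0.1741, 0.1766]
ee_rot: [0.087, 0.704, 0.089, -0.699]
contact_force: [1.4, 0.7, -0.0]
grip_width: 0.0686
t 8.8667 tcp [0.5465 0.1741 0.1766] rem mm tool [ 55.5 189.8 121.9] yaw 14.28 tilt [ 0.0067  0.0028 -1.    ] w 0.0686 F [ 1.4  0.7 -0. ]
```

```bash
python3 -m inch '[0,12,8,0,0.75,0,24,15,0,0.75,0,32,20,0,0.75,0,32,20,0,0.75,0,32,21,0,0.75,0,30,20,0,0.75,0,18,12,0,0.75,0,8,5,0,0.75]'
python3 -m inch '[0,0,0,-1,0.6,0,0,0,0,0.6]'
python3 - <<'E'
from h import *
import cv2
go([.4755,-.0397,.026])
for n in("scene","top"):
    p,d=bot.grab_frame(n);cv2.imwrite(f"pics/{n}5.png",p[:,:,::-1]);np.savez(f"{n}5.npz",p=p,d=d)
s=cv2.imread("pics/scene5.png");t=cv2.imread("pics/top5.png")
cv2.imwrite("pics/s5c.png",np.hstack([cv2.resize(t[200:325,280:405],(400,400),interpolation=cv2.INTER_CUBIC),cv2.resize(s[200:325,280:405],(400,400),interpolation=cv2.INTER_CUBIC)]))
E
```

```text
t: 9.53
tcp_pos: [0.4706, -0.0442, 0.1696]
ee_rot: [-0.086, -0.701, -0.085, 0.703]
contact_force: [-0.4, 0.4, -0.8]
grip_width: 0.069
t: 9.7
tcp_pos: [0.4733, -0.0392, 0.1704]
ee_rot: [-0.094, -0.701, -0.094, 0.701]
contact_force: [-0.2, 0.8, 0.3]
grip_width: 0.0602
t 9.7 tcp [ 0.4733 -0.0392  0.1704] rem mm tool [144.4   1.1  -2. ] yaw 15.3 tilt [-3.e-04  4.e-04 -1.e+00] w 0.0602 F [-0.2  0.8  0.3]
```

View pics/s5c.png

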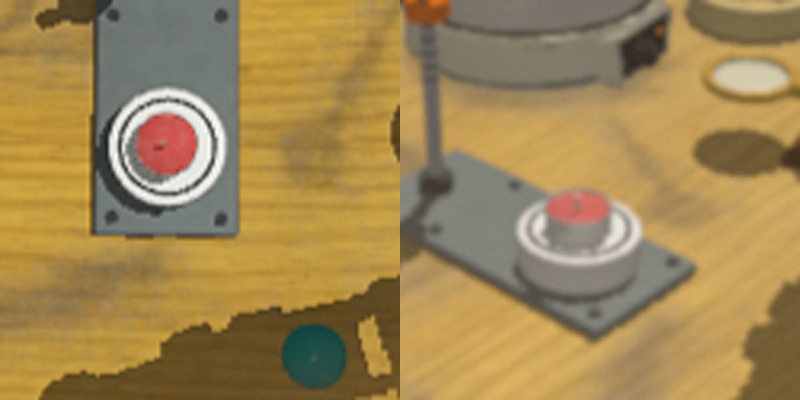

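View pics/scene5.png

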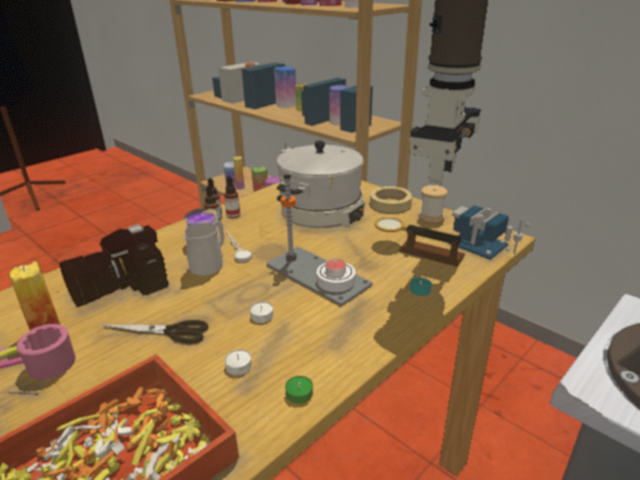

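Top and scene views show the red tealight upright, fully inside the black ring. I'll measure it and check the vise height beside the lens rest.

Run:
```python
from h import *
import cv2
for n in("top","scene"):
    f=np.load(n+"5.npz");p=f["p"];P=pts(n,f["d"]);hsv=cv2.cvtColor(p,cv2.COLOR_RGB2HSV)
    m=(np.linalg.norm(P[...,:2]-(.5445,.173),axis=-1)<.035)&(hsv[...,1]>110)&((hsv[...,0]<6)|(hsv[...,0]>170));v,u=np.nonzero(m);print(n,u.mean(),v.mean(),m.sum(),atz(n,u.mean(),v.mean(),.042).round(4),P[m].mean(0).round(4))
    m=(np.linalg.norm(P[...,:2]-(.5445,.173),axis=-1)<.045)&(P[...,2]>.036);print(P[m].mean(0).round(4))
    m=(np.linalg.norm(P[...,:2]-(.5445,.173),axis=-1)<.045)&(P[...,2]>.022)&(P[...,2]<.034);Q=P[m];print("stage",(Q.min(0)+Q.max(0))/2)
f=np.load("top0.npz");P=pts("top",f["d"])
m=(P[...,0]>.38)&(P[...,0]<.6)&(P[...,1]<-.085)&(P[...,1]>-.25)&(P[...,2]>.03);Q=P[m];print(Q.min(0),Q.max(0));m2=Q[:,2]>.07;print(Q[m2].min(0) if m2.any() else None)
```

```text
top 331.54578754578756 244.55311355311355 273 [0.5456 0.1728 0.042 ] [0.5454 0.1729 0.0435]
[0.5449 0.1732 0.0436]
stage [0.54443603 0.17265131 0.02859499]
scene 335.6585365853659 264.4390243902439 123 [0.5476 0.1703 0.042 ] [0.546  0.1721 0.0435]
[0.5451 0.1748 0.0429]
stage [0.54661843 0.17329027 0.02795426]
[ 0.38006126 -0.21464399  0.03018037] [ 0.59690362 -0.10241088  0.07942797]
[ 0.38028951 -0.20842079  0.07000489]
```

The tealight is at (.545,.173) and on centre. The vise tops out at .079, below the gripper body's .092. Descending on the handle.

```bash
python3 -m inch '[12,1,-2,2,0.6,25,0,0,0,0.6,25,0,0,0,0.6,15,0,0,0,0.6,8,0,0,0,0.6,0,0,0,0,0.6,0,0,0,0,0.6]'
python3 - <<'E'
from h import *
import cv2
go([.4755,-.0397,.026])
p,d=bot.grab_frame("scene");cv2.imwrite("pics/scene6.png",p[:,:,::-1])
p,d=bot.grab_frame("top");cv2.imwrite("pics/top6.png",p[:,:,::-1])
s=cv2.imread("pics/scene6.png");t=cv2.imread("pics/top6.png")
cv2.imwrite("pics/s6c.png",np.hstack([cv2.resize(t[200:325,380:505],(400,400),interpolation=cv2.INTER_CUBIC),cv2.resize(s[160:285,370:495],(400,400),interpolation=cv2.INTER_CUBIC)]))
E
```

```text
t: 10.38
tcp_pos: [0.4761, -0.0388, 0.0859]
ee_rot: [-0.082, -0.702, -0.082, 0.702]
contact_force: [0.2, 0.3, 0.4]
grip_width: 0.0553
t 10.3833 tcp [ 0.4761 -0.0388  0.0859] rem mm tool [59.9  0.8  0.8] yaw 13.35 tilt [-1.e-04  6.e-04 -1.e+00] w 0.0553 F [0.2 0.3 0.4]
```

View pics/s6c.png

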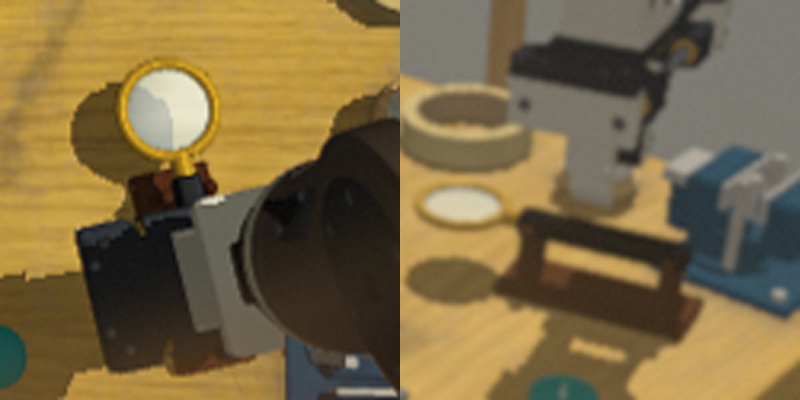

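```bash
python3 -m inch '[10,1,1,0,0.6,18,0,0,0,0.6,16,0,0,0,0.6,10,0,0,0,0.6,5,0,0,0,0.6,0,0,0,0,0.6,0,0,0,0,0.6]'
python3 - <<'E'
from h import *
import cv2
go([.4755,-.0397,.026])
p,d=bot.grab_frame("scene");cv2.imwrite("pics/scene7.png",p[:,:,::-1])
s=cv2.imread("pics/scene7.png")
cv2.imwrite("pics/s7c.png",cv2.resize(s[160:285,370:495],(600,600),interpolation=cv2.INTER_CUBIC))
E
```

```text
t: 11.07
tcp_pos: [0.4752, -0.041, 0.0269]
ee_rot: [0.082, 0.702, 0.082, -0.702]
contact_force: [1.0, 0.3, 0.2]
grip_width: 0.0552
t 11.0667 tcp [ 0.4752 -0.041   0.0269] rem mm tool [ 0.9 -1.2 -0.6] yaw 13.25 tilt [ 2.e-04  0.e+00 -1.e+00] w 0.0552 F [1.  0.3 0.2]
```

View pics/s7c.png

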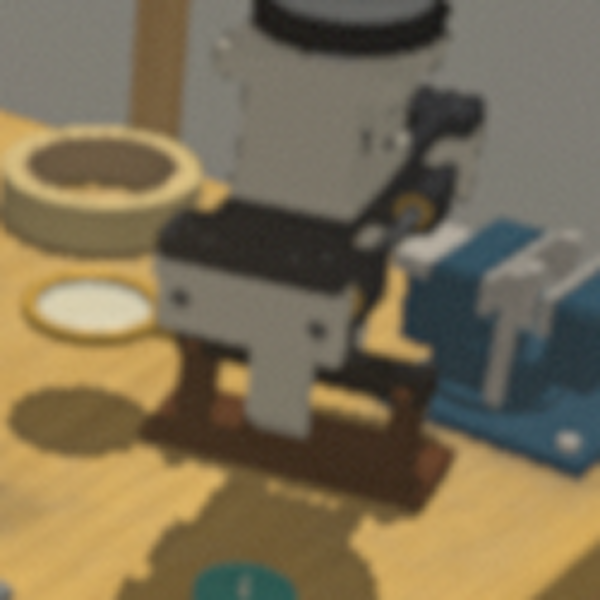

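The fingers straddle the middle of the handle between the forks. Closing.

```bash
python3 -m inch '[0,-1,0,0,0.5,0,0,0,0,0.4,0,0,0,0,0.3,0,0,0,0,0.2,0,0,0,0,0.1,0,0,0,0,0,0,0,0,0,0,0,0,0,0,0]'
python3 -m inch '[0,0,0,0,0,0,0,0,0,0,0,0,0,0,0]'
python3 -c "
from h import *
go([.4755,-.0397,.026])"
```

```text
t: 11.78
tcp_pos: [0.4748, -0.0402, 0.0268]
ee_rot: [0.082, 0.702, 0.082, -0.702]
contact_force: [-0.3, 0.1, 1.5]
grip_width: 0.0159
t: 12.03
tcp_pos: [0.4748, -0.0402, 0.0268]
ee_rot: [0.082, 0.702, 0.082, -0.702]
contact_force: [-0.8, -0.9, 2.5]
grip_width: 0.0158
t 12.0333 tcp [ 0.4748 -0.0402  0.0268] rem mm tool [ 0.8 -0.4 -0.8] yaw 13.25 tilt [ 1.e-04 -2.e-04 -1.e+00] w 0.0158 F [-0.8 -0.9  2.5]
```

```bash
python3 -m inch '[-3,0,0,0,0,-6,0,0,0,0,-10,0,0,0,0,-16,0,0,0,0,-20,0,0,0,0,-20,0,0,0,0,-16,0,0,0,0,-8,0,0,0,0]'
python3 -m inch '[-3,0,0,0,0,0,0,0,0,0,0,0,0,0,0]'
python3 - <<'E'
from h import *
import cv2
go([.4755,-.0397,.12])
for n in("scene","top"):
    p,d=bot.grab_frame(n);cv2.imwrite(f"pics/{n}8.png",p[:,:,::-1]);np.savez(f"{n}8.npz",p=p,d=d)
    P=pts(n,d);m=(P[...,0]>.535)&(P[...,0]<.62)&(abs(P[...,1]+.018)<.04)&(P[...,2]>.09)&(P[...,2]<.2);Q=P[m];print(n,m.sum(),Q.min(0).round(4),Q.max(0).round(4))
    c,*_=np.linalg.lstsq(np.c_[Q[:,:2]-Q[:,:2].mean(0),np.ones(len(Q))],Q[:,2],rcond=None);print("slopes",c)
s=cv2.imread("pics/scene8.png");t=cv2.imread("pics/top8.png")
cv2.imwrite("pics/s8c.png",np.hstack([cv2.resize(t[180:330,360:510],(400,400),interpolation=cv2.INTER_CUBIC),cv2.resize(s[130:280,350:500],(400,400),interpolation=cv2.INTER_CUBIC)]))
E
```

```text
t: 12.7
tcp_pos: [0.4757, -0.0399, 0.1284]
ee_rot: [0.082, 0.703, 0.081, -0.701]
contact_force: [1.1, 0.5, -0.7]
grip_width: 0.0157
t: 12.95
tcp_pos: [0.4743, -0.0403, 0.1282]
ee_rot: [-0.082, -0.702, -0.082, 0.703]
contact_force: [-0.4, 1.1, -1.2]
grip_width: 0.016
t 12.95 tcp [ 0.4743 -0.0403  0.1282] rem mm tool [ 8.2 -0.3 -1.3] yaw 13.24 tilt [-7.e-04 -1.e-04 -1.e+00] w 0.016 F [-0.4  1.1 -1.2]
scene 384 [ 0.5351 -0.0471  0.1416] [0.5991 0.0153 0.1545]
slopes [ 0.01017476 -0.02179325  0.14852229]
top 1088 [ 0.5352 -0.0483  0.1432] [0.5984 0.0136 0.1543]
slopes [-0.00767371 -0.00164813  0.14821526]
```

View pics/s8c.png

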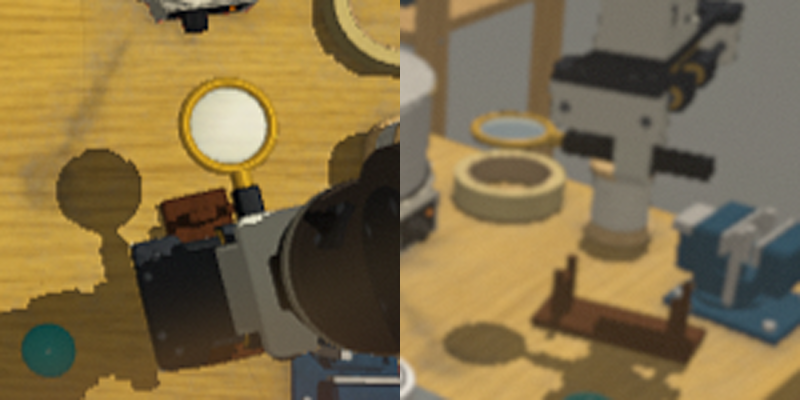

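The lens is free of the rest and level in both views, with its centre about (.567,-.017), offset (.0927,.0231) from the TCP. Now gently across to above the tealight.

```bash
python3 -m inch '[0,-6,-1,0,0,0,-12,-1,0,0,0,-16,-2,0,0,0,-18,-2,0,0,0,-20,-2,0,0,0,-20,-3,0,0,0,-20,-2,0,0,0,-20,-3,0,0]'
python3 -m inch '[0,-18,-2,0,0,0,-16,-2,0,0,0,-12,-1,0,0,0,-8,-1,0,0,0,-3,0,0,0,0,0,0,0,0,0,0,0,0,0]'
python3 -c "
from h import *
go([.4525,.1499,.1145])"
```

```text
t: 13.72
tcp_pos: [0.4592, 0.0934, 0.1282]
ee_rot: [-0.082, -0.702, -0.082, 0.703]
contact_force: [0.1, -0.8, -0.2]
grip_width: 0.0155
t: 14.3
tcp_pos: [0.4527, 0.1483, 0.1284]
ee_rot: [-0.082, -0.702, -0.081, 0.703]
contact_force: [0.3, 0.2, -0.4]
grip_width: 0.0156
t 14.3 tcp [0.4527 0.1483 0.1284] rem mm tool [13.9 -1.6 -0.2] yaw 13.23 tilt [-5.e-04 -6.e-04 -1.e+00] w 0.0156 F [ 0.3  0.2 -0.4]
```

```bash
python3 -m inch '[2,-1,0,0,0,4,-1,0,0,0,4,0,0,0,0,3,0,0,0,0,1,0,0,0,0,0,0,0,0,0,0,0,0,0,0,0,0,0,0,0]'
python3 - <<'E'
from h import *
import cv2
go([.4525,.1499,.1145])
for n in("scene","top"):
    p,d=bot.grab_frame(n);cv2.imwrite(f"pics/{n}9.png",p[:,:,::-1]);np.savez(f"{n}9.npz",p=p,d=d)
    P=pts(n,d);m=(P[...,0]>.51)&(P[...,0]<.59)&(abs(P[...,1]-.173)<.04)&(P[...,2]>.09)&(P[...,2]<.16);Q=P[m];print(n,m.sum(),Q.min(0).round(4),Q.max(0).round(4),np.median(Q[:,2]),"ctr x",Q[:,0].max()-.0315,"y",(Q[:,1].min()+Q[:,1].max())/2)
    c,*_=np.linalg.lstsq(np.c_[Q[:,:2]-Q[:,:2].mean(0),np.ones(len(Q))],Q[:,2],rcond=None);print("slopes",c)
    hsv=cv2.cvtColor(p,cv2.COLOR_RGB2HSV);m=(np.hypot(P[...,0]-.66,P[...,1]-.175)<.03)&(hsv[...,1]>180)&(hsv[...,0]>5)&(hsv[...,0]<16)&(P[...,2]>.09)&(P[...,2]<.15);print("collar",m.sum(),P[m].min(0).round(4),P[m].max(0).round(4))
s=cv2.imread("pics/scene9.png");t=cv2.imread("pics/top9.png")
cv2.imwrite("pics/s9c.png",np.hstack([cv2.resize(t[150:300,260:410],(400,400),interpolation=cv2.INTER_CUBIC),cv2.resize(s[160:310,260:410],(400,400),interpolation=cv2.INTER_CUBIC)]))
E
```

```text
t: 14.97
tcp_pos: [0.4525, 0.1508, 0.1148]
ee_rot: [0.082, 0.702, 0.082, -0.702]
contact_force: [-0.3, 0.1, -1.1]
grip_width: 0.0158
t 14.9667 tcp [0.4525 0.1508 0.1148] rem mm tool [0.3 0.9 0.2] yaw 13.25 tilt [ 1.e-04  0.e+00 -1.e+00] w 0.0158 F [-0.3  0.1 -1.1]
scene 449 [0.5113 0.1461 0.1278] [0.5777 0.2054 0.1378] 0.1349948053404112 ctr x 0.5461722891195478 y 0.1757622927639097
slopes [ 0.03409355 -0.00332688  0.13480045]
collar 96 [0.6513 0.163  0.1272] [0.6747 0.1878 0.1406]
top 955 [0.5143 0.1427 0.1303] [0.5768 0.2049 0.1408] 0.13506647929800308 ctr x 0.5453311311364932 y 0.17376994254641637
slopes [0.0041863  0.00801491 0.13510809]
collar 109 [0.6509 0.1596 0.132 ] [0.6755 0.1859 0.1425]
```

View pics/s9c.png

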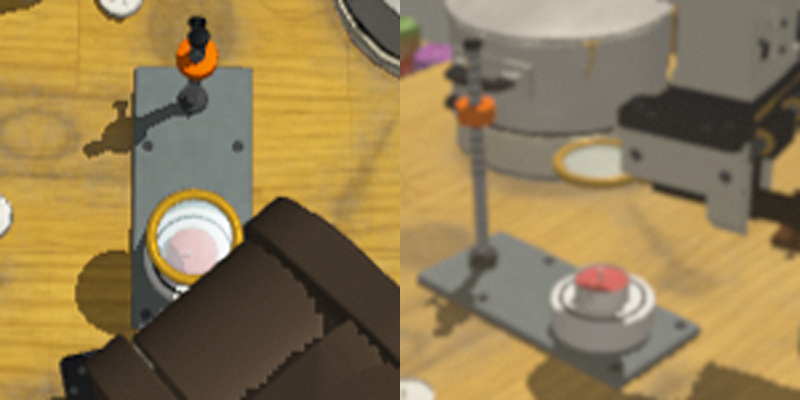

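View pics/scene9.png

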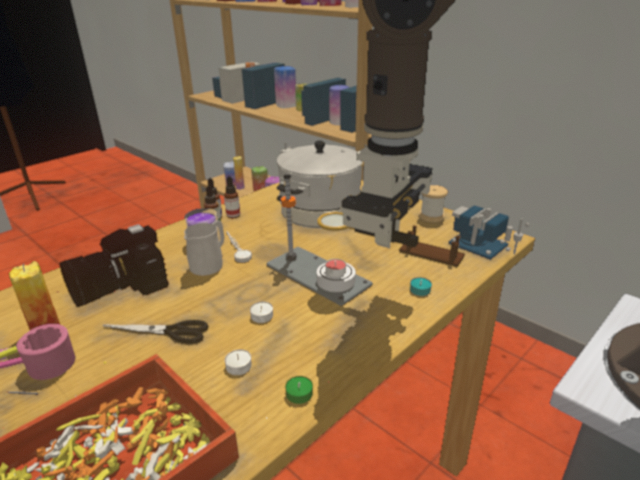

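The lens is over the tealight and level, with glass at .135, so its mid-plane is about .1327 against the collar middle of about .133. It sits about 1 mm off in y, so I'll trim that and let it settle.

```bash
python3 -m inch '[0,1,0,0,0,0,0,0,0,0,0,0,0,0,0,0,0,0,0,0,0,0,0,0,0,0,0,0,0,0,0,0,0,0,0,0,0,0,0,0]'
python3 - <<'E'
from h import *
import cv2
go([.4525,.1499,.1148])
n="top";p,d=bot.grab_frame(n);cv2.imwrite("pics/top10.png",p[:,:,::-1])
P=pts(n,d);m=(P[...,0]>.51)&(P[...,0]<.59)&(abs(P[...,1]-.173)<.04)&(P[...,2]>.09)&(P[...,2]<.16);Q=P[m];print(np.median(Q[:,2]),"ctr x",Q[:,0].max()-.0315,"y",(Q[:,1].min()+Q[:,1].max())/2)
go([.4525,.1499,.1148]);print(abs(bot.get_state()["qvel"]).max())
E
```

```text
t: 15.73
tcp_pos: [0.4526, 0.1499, 0.1147]
ee_rot: [-0.082, -0.702, -0.082, 0.702]
contact_force: [-0.7, 0.9, -1.6]
grip_width: 0.0158
t 15.7333 tcp [0.4526 0.1499 0.1147] rem mm tool [-0.1 -0.1  0.1] yaw 13.25 tilt [ 0. -0. -1.] w 0.0158 F [-0.7  0.9 -1.6]
0.13500441010825753 ctr x 0.5458910757328254 y 0.1720419908746771
t 15.7833 tcp [0.4526 0.1499 0.1147] rem mm tool [-0.1 -0.1  0.1] yaw 13.25 tilt [-0. -0. -1.] w 0.0163 F [ 0.5  0.4 -1.5]
0.001751601542225577
```

```bash
python3 -c "
from rig import bot
print(bot.hand_in())"
```

```text
the job is handed in; nothing more can be done
None
```

I set the red tealight upright inside the black ring and let go of it. I then lifted the lens off its rest by the handle and handed in at about 15.8 s, still holding it over the tealight.

**Last checks:**
- **Tealight:** it measured (.545, .173), about 1 mm from the stage centre. That was taken after release, before I fetched the lens.
- **Lens centring:** its centre is at (.546, .172), within about 1 mm of the tealight.
- **Lens height:** the mid-plane of the rim works out at about .1327 m. The collar's middle reads .1325 to .133 m.
- **Level and still:** the tool axis is exactly vertical and the joint speeds are near zero. The top view puts the lens tilt under about 0.6°.
- **Left alone:** in the last scene picture the collar reads as it did at the start. The two white tealights look unmoved, though I did not re-measure them.

**Disagreements:**
- The scene camera showed a lens slope of about 2° in its last picture. The gripper partly covers the lens there, so I trusted the top view.
- The two cameras differ by about 2 mm on the lens's y position, which is within their calibration.

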